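# Index the test-cassette carousel against its stop and clamp it

### The arm

A 7-joint arm with a two-finger parallel gripper is mounted at the origin on the work surface. World frame = base frame: x ahead of the robot, y to its left, z up, the work surface at z = 0. Lengths are in m, angles in rad, forces in N, time in s.
With the tool pointing down it reaches from about 0.425 to 0.8 m from the base axis. Payload 8.3 kg.
Tool frame: the origin (TCP) lies at the very end of the fingers, on their centre line; the grasp point (between the pads) lies 19 mm behind it (grasp_offset is the distance from the TCP to the grasp point, in m); z points along the fingers, y is the line along which they close (so a half turn about z gives the same grasp; the last joint's range is limited). The gripper opens to 85 mm and grips with 20 to 120 N. Pads are 22 mm wide; open, the fingers measure 114 mm over their backs; the gripper's body (76 mm by 85 mm) begins 54 mm behind the grasp point. The pads swing forward as they close: fully open they stand 13 mm farther back than shut.
Start: joints at [1.124, 0.383, 0.016, 1.37, -0.006, 1.388, -0.046], TCP at [0.234, -0.579, 0.231] pointing down, gripper open.
Joint ranges: [-2.95, 2.95], [-0.25, 2.06], [-1.52, 1.56], [0.18, 2.33], [-1.44, 4.58], [0.02, 2.06], [-3.01, 3.01]. Speed limits (rad/s): [2.39, 2.39, 3.01, 3.01, 3.14, 3.14, 3.14].

### API

Orientations are given as a unit quaternion [w, x, y, z].
In Python, from rig import * gives the robot as it stands. The module is installed in compiled form; this text tells all that it offers.
- The arm moves only by the tool servo_tool, never from a script. Its arguments are lists of equal length, an entry for each row: "delta_pos": the shift along the world's x, y, z in cm, a list of three; "delta_rot": the turn, a rotation vector about the world's x, y, z in degrees, a list of three; "gripper": the finger opening in cm, from 0 to 8.54. A call has 1 to 8 rows; each row shifts and turns the commanded pose from where the row before left it; what a row does not reach is not made up. A row lasts 1/12 s, in which the tool goes at most 41.7 mm and 7.16 degrees, less where a joint would pass 70% of its speed; a pose out of reach is approached as far as the arm can. A call with a gripper value outside its range is refused whole. The fingers move at their own pace and stop on an object; "grip_force" is the grip in N (left out, the last holds). Time passes only in rows, so rows that do not move let the fingers close. It gives the time, the measured TCP pose, the force, the opening and the grip force at its end, in the units of the state.
- get_obs(): the state, without advancing time (a new reading comes with each control period).
- grab_frame(name): name is "scene" or "top" or "wrist"; returns a dict with "pixels" (400x640x3 uint8, red, green, blue), "camera_matrix" (3x3 intrinsics, pixels), "dist_coeffs" ([k1, k2, p1, p2, k3] as OpenCV has them; the pictures are not rectified), "position" and "orientation" of the camera in the world. Camera axes: x right, y down, z forward; pixel columns grow to the right and rows downward; lengths in m; the calibration is good to about 2 mm. A picture is of the moment at which its call begins. There is no depth.
- close_job(): hands the job in; it is judged then, once.
The state is a dict: "time": time; "joint_pos": joint angles; "joint_vel": joint speeds; "effort": joint torques, N m; "position": TCP position; "tool_rot": TCP orientation; "contact_force": force on the tool from outside, world axes, zero at the start; "ft_torque": the same for the moment, N m; "opening": opening from 0.0 (shut) to 1.0 (fully open); "grasp_force": force on a finger pad.
Only numpy, scipy, OpenCV 4.12 (cv2) and the standard library are available. Lean on these libraries where they do the work, as an engineer would, in place of code of your own. Each camera call takes 0.05 s, during which the arm holds its last target. There are 200 camera calls.

### The job

Bring the next test cassette under the reader: wind the hand wheel clockwise (seen from above) until the steel lug on the turntable's rim has come up against the tip of the stop screw and rests firmly on it, feeling for it and never ramming or straining it. Only then swing the clamp lever fully over, counterclockwise to its end stop, and let go of everything; leave the bottles and the cup where they stand.

Things in the scene. Friction and masses are not known exactly. Their poses are not given: they have to be found in the camera images.
- unit: The indexing unit: grey base plate 275 x 490 x 12 mm, fixed. Origin on the table under the turntable's axis; at yaw 0 its axes are the world's. It carries the turntable, a grey gearbox 90 x 90 mm (top 75 mm high, at y = -220 mm) under the hand wheel, the clamp post at y = +160 mm and a white reader hood, 110 mm high, over the disc at x = -145 to -55 mm.
- turntable: Aluminium disc, 240 mm across, top 50 mm above the table, with twelve white test cassettes on it like spokes (tops at 55 mm). Origin on its axis, 40 mm above the table. The hand wheel drives it through a self-locking worm gear, 30 turns to one, the same way round: it cannot be turned by hand, stays where it is left, and keeps the lug pressed on the stop after letting go.
- lug (a point): Middle of the steel lug that sticks out of the disc's rim: 14 mm wide along the rim, 28 mm proud of the rim, 10 mm thick, this point at 138 mm from the turntable axis, 45 mm high. One division is about 30 degrees; some two to three turns of the wheel bring the lug to the stop.
- stop_block (a point): Point inside the dark steel stop block (28 x 18 mm, 64 mm high), fixed outside the rim, clockwise of the lug, 138 mm from the disc's axis, 45 mm high. A 10 mm brass screw passes through it along the rim towards the lug; its tip lies 13 to 23 mm from this point (differs each time, not measured), so contact comes when this point and the lug's middle are 20 to 30 mm apart.
- crank_hub (a point): Point on the hand wheel's vertical axis, at the height of the middle of its crank grip (117 mm above the table). The wheel is an aluminium disc 90 mm across, its top 95 mm high, with a small hub nut to 98 mm. It turns without limit.
- crank_grip (a point): Middle of the black upright crank grip: a sleeve 16 mm in diameter, 97 to 135 mm high, 34 mm from the wheel's axis. It spins freely, so fingers can hold it from above and lead it round without turning the hand. Running push 3 to 4 N; at the stop it rises steeply: 3 to 8 N above the running push is right, over about 18 N above strains the stop.
- clamp_pivot (a point): Point on the vertical axis of the clamp lever, 56 mm high, beside the disc's rim.
- clamp_knob (a point): On the axis of the upright black knob at the end of the clamp lever, 60 mm from the pivot: 18 mm in diameter, its top 93 mm high, this point 78 mm high; the lever below it, 14 mm wide, tops out at 58 mm.
- clamp (a joint): Angle of the clamp lever, rad: near 0 it is open and points to the unit's +x; it grows counterclockwise from above to its end stop at 1.5, pointing nearly to the unit's +y, with its short jaw over the disc's rim. Stiff (about 2.5 N at the knob), stays where it is left.
- dropper: Bystander: small white dropper bottle, 26 mm across, 62 mm high. Origin at its foot.
- cup: Bystander: paper-coloured drinking cup, 84 mm across, 110 mm high. Origin at its foot.
- gel: Bystander: clear bottle of hand gel, 60 mm across, 150 mm high. Origin at its foot.
Things that resemble listed ones, but are neither listed nor needed, are in the scene too. Leave any green, pink or purple look-alike of the part that bears stop_block alone.

How it is judged:
By the outcome, as a careful person would: the job done as asked, in the order asked, and still so for the second after the job is handed in, with the robot touching nothing.
It also fails if it takes over 72 s, if anything falls off the work surface, if the arm or the gripper's body presses on something with over 40 N, if the wrist force passes 120 N, or if a joint passes its speed limit or range.

## Working session

There is one attempt and no reset: what is moved stays moved. The work goes in short steps, Python scripts to look and compute and a tool call to move; the robot and the scene stay as the last step left them, time stands still between calls to the robot, and variables do not carry over. Pictures are saved under pics/ and viewed, at most 10 in all, crops included, and the job is handed in when it is done.

Besides the shell and the picture viewer there is one more tool, called after "Request:" in YAML: its name, and indented under it one key for each argument. servo_tool: Moves the arm, as the interface text tells. Its arguments: {"type":"object","properties":{"delta_pos":{"type":"array","items":{"type":"array","items":{"type":"number"}}},"delta_rot":{"type":"array","items":{"type":"array","items":{"type":"number"}}},"gripper":{"type":"array","items":{"type":"number"}},"grip_force":{"type":"number"}},"required":["delta_pos","delta_rot","gripper"]}

```bash
mkdir -p pics; cat > h.py <<'E'
from rig import *
import numpy as np, cv2
from scipy.spatial.transform import Rotation as R
def cam(name):
    f=grab_frame(name); f['R']=R.from_quat(np.roll(f['orientation'],-1)).as_matrix(); return f
def ray(f,uv):
    p=cv2.undistortPoints(np.array([[uv]],float),f['camera_matrix'],f['dist_coeffs'])[0,0]
    return np.array(f['position']),f['R']@np.array([p[0],p[1],1])
def onz(f,uv,z):
    o,d=ray(f,uv); return o+d*(z-o[2])/d[2]
def proj(f,P):
    P=np.atleast_2d(np.array(P,float)); Rc=f['R'].T
    return cv2.projectPoints(P,cv2.Rodrigues(Rc)[0],-Rc@np.array(f['position']),f['camera_matrix'],f['dist_coeffs'])[0][:,0]
def save(f,n): cv2.imwrite('pics/'+n,cv2.cvtColor(f['pixels'],cv2.COLOR_RGB2BGR))
E
python3 - <<'E'
from h import *
import pickle
o=get_obs();print({k:np.round(v,3) for k,v in o.items()})
F={n:cam(n) for n in('scene','top')}
for n in F: save(F[n],n+'0.png');print(n,F[n]['position'],F[n]['R'].round(2).tolist(),F[n]['camera_matrix'].round(0).tolist())
pickle.dump(F,open('F0.pkl','wb'))
E
```

```text
{'time': np.float64(0.0), 'joint_pos': array([ 1.124,  0.384,  0.016,  1.371, -0.006,  1.388, -0.047]), 'joint_vel': array([-0.   ,  0.001, -0.   ,  0.   ,  0.001,  0.   , -0.   ]), 'effort': array([-1.0000e-03, -6.2759e+01,  8.4400e-01, -3.7183e+01,  1.7000e-02,
        1.4000e-02,  0.0000e+00]), 'position': array([ 0.234, -0.579,  0.23 ]), 'tool_rot': array([-0.001,  0.982,  0.191, -0.   ]), 'contact_force': array([ 0.246, -0.492, -0.043]), 'ft_torque': array([ 0.013, -0.   , -0.004]), 'grasp_force': np.float64(0.0), 'opening': np.float64(1.0)}
scene [0.95623322 0.561619   0.76348384] [[-0.84, 0.38, -0.39], [0.54, 0.56, -0.63], [-0.02, -0.74, -0.67]] [[447.0, 0.0, 316.0], [0.0, 447.0, 210.0], [0.0, 0.0, 1.0]]
top [ 0.44856019 -0.04865892  1.09908374] [[-0.02, -1.0, 0.09], [-1.0, 0.02, 0.01], [-0.01, -0.09, -1.0]] [[367.0, 0.0, 315.0], [0.0, 367.0, 197.0], [0.0, 0.0, 1.0]]
```

View pics/top0.png

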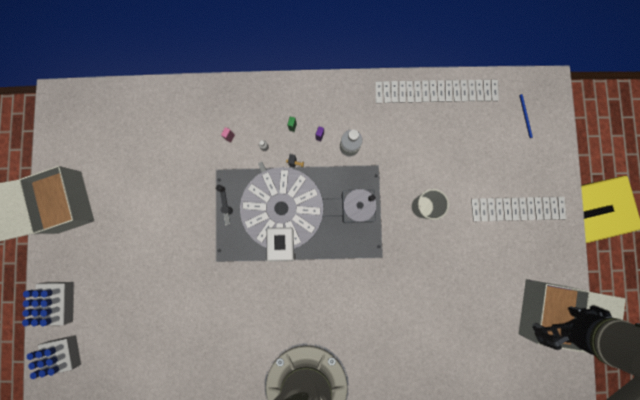

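View pics/scene0.png

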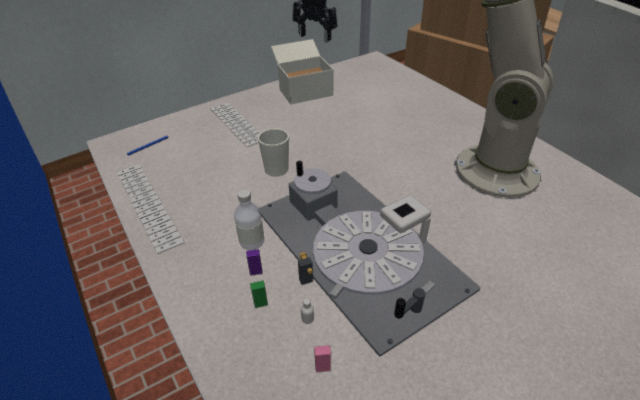

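Top view: turntable at (281,208), gearbox with wheel at (360,206) and grip near (372,198), clamp with knob at (220,188) and pivot about (227,210), lug about (263,167), dark stop block about (292,159). Look-alikes are green (292,123), purple (320,132) and pink (227,133). The dark one beside the rim, with the brass screw, fits stop_block. I'll confirm it in an enlarged crop.

```bash
python3 - <<'E'
from h import *
import pickle
F=pickle.load(open('F0.pkl','rb'))
a=F['top']['pixels'][145:270,210:390]; b=F['scene']['pixels'][150:350,230:480]
a=cv2.resize(a,None,fx=4.4,fy=4.4,interpolation=cv2.INTER_CUBIC)[:, :792]
cv2.imwrite('pics/c1.png',a[...,::-1])
b=cv2.resize(b,None,fx=3,fy=3,interpolation=cv2.INTER_CUBIC)
cv2.imwrite('pics/c2.png',b[...,::-1])
E
```

```text
(no output)
```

View pics/c1.png

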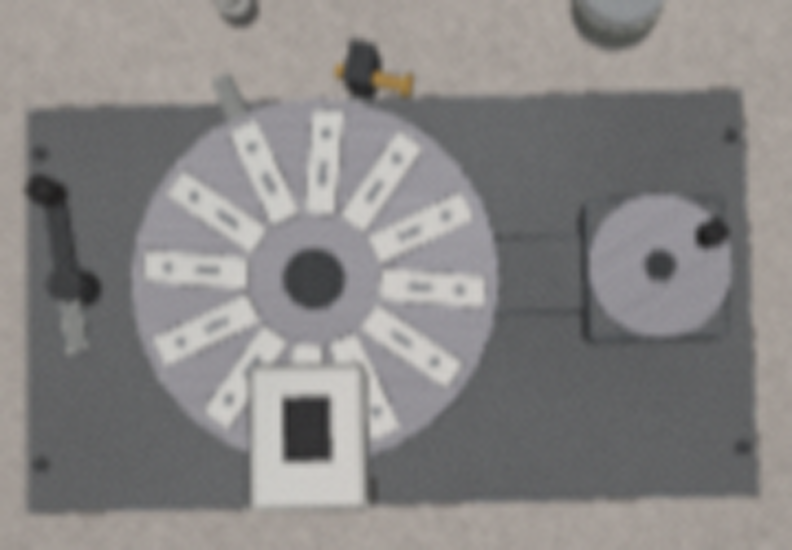

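View pics/c2.png

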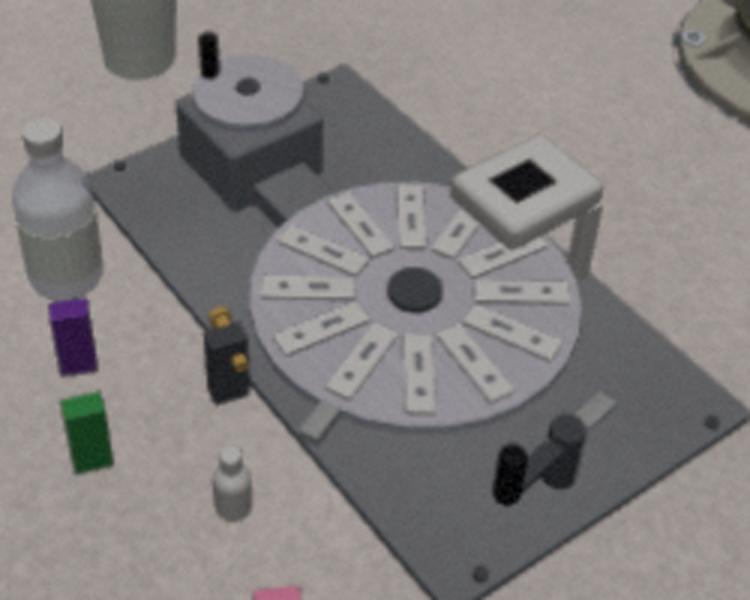

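Confirmed: the dark block with the brass screw at the rim, clockwise of the lug, is the stop. The knob is the tall black cylinder at the lever's outer end, and the post at crop (565,430) is the pivot. Next I measure.

```bash
python3 - <<'E'
from h import *
import pickle
F=pickle.load(open('F0.pkl','rb'))
T,S=F['top'],F['scene']
c=lambda u,v:(210+u/4.4,145+v/4.4)
def blobs(f,box,thr):
    x0,y0,x1,y1=box; g=f['pixels'][y0:y1,x0:x1].max(2)
    n,l,s,ce=cv2.connectedComponentsWithStats((g<thr).astype('uint8'))
    return [(int(s[i,4]),(s[i,:4]+[x0,y0,0,0]).tolist(),(ce[i]+[x0,y0]).round(1).tolist()) for i in range(1,n) if s[i,4]>5]
print('grip top',blobs(T,(362,185,385,212),40)); print('grip scn',blobs(S,(285,150,310,182),40))
print('knob top',blobs(T,(210,180,235,200),40)); print('knob scn',blobs(S,(385,285,425,325),40))
for n,uv,z in [('axis',c(314,278),.05),('wheel',c(659,266),.096),('griptop',c(714,228),.135),('knobtop',c(42,190),.093),('pivot~',c(64,285),.06),('lugtip',c(224,82),.05),('stoptop',c(362,52),.064),('brassL',c(342,72),.045),
 ('baseUL',c(28,112),.012),('baseUR',c(740,92),.012),('baseLR',c(757,495),.012),('baseLL',c(30,512),.012),('cup',(430,205),.11),('gel',(353,134),.15),('dropper',(263,144),.062)]:
    print(n,np.round(onz(T,uv,z),4))
k=lambda u,v:(230+u/3,150+v/3)
for n,uv,z in [('axis',k(415,285),.052),('wheel',k(248,87),.096),('griptop',k(208,37),.135),('knobtop',k(512,453),.093),('pivottop',k(567,427),.093),('lugtip',k(312,430),.05),('stoptop',k(225,330),.064),('brasstip',k(240,363),.045)]:
    print('S',n,np.round(onz(S,uv,z),4))
E
```

```text
grip top []
grip scn [(63, [297, 162, 5, 14], [299.1, 168.1])]
knob top [(8, [221, 188, 3, 3], [222.1, 189.1])]
knob scn [(87, [410, 298, 13, 14], [417.1, 305.5]), (164, [395, 299, 11, 19], [399.8, 307.9])]
axis [0.5135 0.0592 0.05  ]
wheel [ 0.5135 -0.1603  0.096 ]
griptop [ 0.533  -0.1897  0.135 ]
knobtop [0.57   0.2259 0.093 ]
pivot~ [0.5118 0.2204 0.06  ]
lugtip [0.6442 0.117  0.05  ]
stoptop [0.6592 0.0247 0.064 ]
brassL [0.65   0.0395 0.045 ]
baseUL [0.6338 0.2578 0.012 ]
baseUR [ 0.6363 -0.2286  0.012 ]
baseLR [ 0.3647 -0.2302  0.012 ]
baseLL [0.363  0.2558 0.012 ]
cup [ 0.5096 -0.3486  0.11  ]
gel [ 0.6992 -0.1426  0.15  ]
dropper [0.6992 0.1087 0.062 ]
S axis [0.5113 0.0578 0.052 ]
S wheel [ 0.5162 -0.1569  0.096 ]
S griptop [ 0.5337 -0.1862  0.135 ]
S knobtop [0.5738 0.2308 0.093 ]
S pivottop [0.5328 0.2351 0.093 ]
S lugtip [0.646  0.1218 0.05  ]
S stoptop [0.6534 0.0266 0.064 ]
S brasstip [0.6526 0.0436 0.045 ]
```

Request:
servo_tool:
  delta_pos:
    - [1.9,2.4,0]
    - [1.9,2.5,0]
    - [1.9,2.5,0]
    - [1.9,2.5,0]
    - [1.9,2.5,0]
    - [1.9,2.5,0]
    - [1.9,2.5,0]
    - [1.9,2.5,0]
  delta_rot:
    - [0,0,0]
    - [0,0,0]
    - [0,0,0]
    - [0,0,0]
    - [0,0,0]
    - [0,0,0]
    - [0,0,0]
    - [0,0,0]
  gripper: [8.5,8.5,8.5,8.5,8.5,8.5,8.5,8.5]
  grip_force: 40

```text
time: 0.77
position: [0.3866, -0.379, 0.2309]
tool_rot: [-0.0, 0.982, 0.191, -0.0]
contact_force: [0.8, 0.1, -0.1]
opening: 0.998
grasp_force: 0.0
```

Request:
servo_tool:
  delta_pos:
    - [1.9,2.4,0]
    - [1.9,2.5,0]
    - [1.9,2.5,0]
    - [1.9,2.5,0]
    - [1.9,2.5,0]
    - [1.9,2.5,0]
    - [1.9,2.5,0]
    - [1.3,1.8,0]
  delta_rot:
    - [0,0,0]
    - [0,0,0]
    - [0,0,0]
    - [0,0,0]
    - [0,0,0]
    - [0,0,0]
    - [0,0,0]
    - [0,0,0]
  gripper: [4.5,4.5,4.5,4.5,4.5,4.5,4.5,4.5]

```text
time: 1.43
position: [0.5334, -0.1852, 0.2309]
tool_rot: [-0.001, 0.981, 0.192, 0.0]
contact_force: [0.6, 0.1, 0.7]
opening: 0.53
grasp_force: 0.0
```

Request:
servo_tool:
  delta_pos:
    - [0,0,-2]
    - [0,0,-2]
    - [0,0,0]
    - [0,0,0]
  delta_rot:
    - [0,0,0]
    - [0,0,0]
    - [0,0,0]
    - [0,0,0]
  gripper: [4.5,4.5,4.5,4.5]

```text
time: 1.77
position: [0.531, -0.1884, 0.1902]
tool_rot: [-0.001, 0.982, 0.191, -0.001]
contact_force: [0.5, 0.9, 0.9]
opening: 0.524
grasp_force: 0.0
```

Request:
servo_tool:
  delta_pos:
    - [0.2,0,-2]
    - [0,0,-2]
    - [0,0,-2]
    - [0,0,-1.5]
    - [0,0,-0.9]
    - [0,0,0]
    - [0,0,0]
  delta_rot:
    - [0,0,0]
    - [0,0,0]
    - [0,0,0]
    - [0,0,0]
    - [0,0,0]
    - [0,0,0]
    - [0,0,0]
  gripper: [4.5,4.5,4.5,4.5,4.5,4.5,4.5]

```text
time: 2.35
position: [0.5344, -0.1889, 0.1083]
tool_rot: [0.0, 0.982, 0.19, 0.0]
contact_force: [0.5, -0.5, 0.1]
opening: 0.525
grasp_force: 0.0
```

Request:
servo_tool:
  delta_pos:
    - [0,0,0]
    - [0,0,0]
    - [0,0,0]
    - [0,0,0]
    - [0,0,0]
    - [0,0,0]
  delta_rot:
    - [0,0,0]
    - [0,0,0]
    - [0,0,0]
    - [0,0,0]
    - [0,0,0]
    - [0,0,0]
  gripper: [1.0,1.0,1.0,1.0,1.0,1.0]
  grip_force: 30

```text
time: 2.85
position: [0.5348, -0.1883, 0.1088]
tool_rot: [0.0, 0.982, 0.191, 0.001]
contact_force: [-2.1, 1.7, 6.0]
opening: 0.175
grasp_force: 29.3
```

```bash
python3 - <<'E'
from h import *
f=cam('scene');b=cv2.resize(f['pixels'][130:230,240:400],None,fx=4,fy=4,interpolation=cv2.INTER_CUBIC);cv2.imwrite('pics/g1.png',b[...,::-1])
o=get_obs();print(o['position'],o['opening'],o['contact_force'],o['grasp_force'],o['joint_pos'])
E
```

```text
[ 0.53472929 -0.18836966  0.10876648] 0.17088100871097134 [-2.02108805  2.35010274  5.53580495] 29.308219850063324 [ 0.50510315  0.36501326 -0.27647919  1.68864151  0.10941298  1.10125464
 -0.99014683]
```

View pics/g1.png

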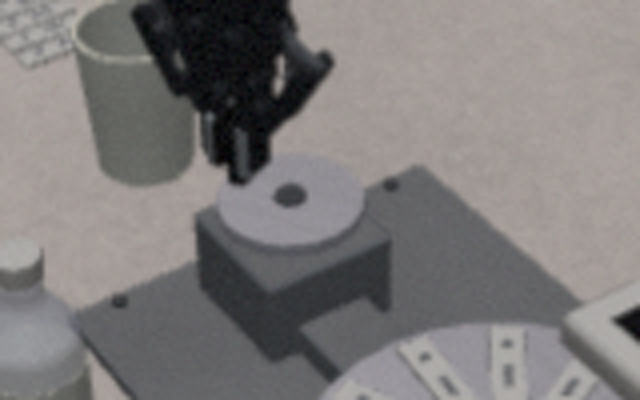

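Gripper closed on the grip, opening about 15 mm. Working out the circle deltas.

```bash
python3 - <<'E'
import numpy as np
a=np.radians(-54-15*np.arange(25));p=np.round(3.4*np.c_[np.cos(a),np.sin(a)],2);d=np.diff(p,axis=0)
for i in range(0,24,8): print(-54-15*i,[[round(float(x),2),round(float(y),2),0] for x,y in d[i:i+8]])
E
```

```text
-54 [[-0.78, -0.42, 0], [-0.86, -0.21, 0], [-0.89, 0.02, 0], [-0.85, 0.25, 0], [-0.76, 0.47, 0], [-0.61, 0.64, 0], [-0.42, 0.78, 0], [-0.21, 0.86, 0]]
-174 [[0.02, 0.89, 0], [0.25, 0.85, 0], [0.47, 0.76, 0], [0.64, 0.61, 0], [0.78, 0.42, 0], [0.86, 0.21, 0], [0.89, -0.02, 0], [0.85, -0.25, 0]]
-294 [[0.76, -0.47, 0], [0.61, -0.64, 0], [0.42, -0.78, 0], [0.21, -0.86, 0], [-0.02, -0.89, 0], [-0.25, -0.85, 0], [-0.47, -0.76, 0], [-0.64, -0.61, 0]]
```

Request:
servo_tool:
  delta_pos:
    - [-0.78,-0.42,0]
    - [-0.86,-0.21,0]
    - [-0.89,0.02,0]
    - [-0.85,0.25,0]
    - [-0.76,0.47,0]
    - [-0.61,0.64,0]
    - [-0.42,0.78,0]
    - [-0.21,0.86,0]
  delta_rot:
    - [0,0,0]
    - [0,0,0]
    - [0,0,0]
    - [0,0,0]
    - [0,0,0]
    - [0,0,0]
    - [0,0,0]
    - [0,0,0]
  gripper: [1.0,1.0,1.0,1.0,1.0,1.0,1.0,1.0]

```text
time: 3.57
position: [0.4836, -0.1641, 0.109]
tool_rot: [0.001, 0.982, 0.191, 0.004]
contact_force: [16.2, -1.0, -8.6]
opening: 0.173
grasp_force: 29.4
```

Request:
servo_tool:
  delta_pos:
    - [0.27,0.89,0]
    - [0.25,0.85,0]
    - [0.47,0.76,0]
    - [0.64,0.61,0]
    - [0.78,0.42,0]
    - [0.86,0.21,0]
    - [0.89,-0.02,0]
    - [0.85,-0.25,0]
  delta_rot:
    - [0,0,0]
    - [0,0,0]
    - [0,0,0]
    - [0,0,0]
    - [0,0,0]
    - [0,0,0]
    - [0,0,0]
    - [0,0,0]
  gripper: [1.0,1.0,1.0,1.0,1.0,1.0,1.0,1.0]

```text
time: 4.23
position: [0.5311, -0.1277, 0.1087]
tool_rot: [-0.001, 0.981, 0.192, 0.001]
contact_force: [-3.4, 2.8, 7.6]
opening: 0.172
grasp_force: 30.9
```

Request:
servo_tool:
  delta_pos:
    - [0.76,-0.47,0]
    - [0.61,-0.64,0]
    - [0.42,-0.78,0]
    - [0.21,-0.86,0]
    - [-0.02,-0.89,0]
    - [-0.25,-0.85,0]
    - [-0.47,-0.76,0]
    - [-0.64,-0.61,0]
  delta_rot:
    - [0,0,0]
    - [0,0,0]
    - [0,0,0]
    - [0,0,0]
    - [0,0,0]
    - [0,0,0]
    - [0,0,0]
    - [0,0,0]
  gripper: [1.0,1.0,1.0,1.0,1.0,1.0,1.0,1.0]

```text
time: 4.9
position: [0.5377, -0.1866, 0.1087]
tool_rot: [-0.001, 0.981, 0.192, 0.001]
contact_force: [-1.4, 9.4, 8.6]
opening: 0.177
grasp_force: 31.0
```

Request:
servo_tool:
  delta_pos:
    - [-0.78,-0.42,0]
    - [-0.86,-0.21,0]
    - [-0.89,0.02,0]
    - [-0.85,0.25,0]
    - [-0.76,0.47,0]
    - [-0.61,0.64,0]
    - [-0.42,0.78,0]
    - [-0.21,0.86,0]
  delta_rot:
    - [0,0,0]
    - [0,0,0]
    - [0,0,0]
    - [0,0,0]
    - [0,0,0]
    - [0,0,0]
    - [0,0,0]
    - [0,0,0]
  gripper: [1.0,1.0,1.0,1.0,1.0,1.0,1.0,1.0]

```text
time: 5.57
position: [0.4841, -0.1654, 0.1088]
tool_rot: [0.001, 0.982, 0.19, 0.002]
contact_force: [5.9, -3.0, 1.5]
opening: 0.175
grasp_force: 30.4
```

Request:
servo_tool:
  delta_pos:
    - [0.07,0.94,0]
    - [0.25,0.85,0]
    - [0.47,0.76,0]
    - [0.64,0.61,0]
    - [0.78,0.42,0]
    - [0.86,0.21,0]
    - [0.89,-0.02,0]
    - [0.85,-0.25,0]
  delta_rot:
    - [0,0,0]
    - [0,0,0]
    - [0,0,0]
    - [0,0,0]
    - [0,0,0]
    - [0,0,0]
    - [0,0,0]
    - [0,0,0]
  gripper: [1.0,1.0,1.0,1.0,1.0,1.0,1.0,1.0]

```text
time: 6.23
position: [0.5315, -0.1278, 0.1087]
tool_rot: [-0.0, 0.981, 0.192, 0.0]
contact_force: [-5.1, -0.4, 10.5]
opening: 0.176
grasp_force: 31.2
```

```bash
python3 - <<'E'
from h import *
f=cam('scene');t=cam('top')
b=cv2.resize(f['pixels'][220:300,280:360],(480,480),interpolation=cv2.INTER_CUBIC)
a=cv2.resize(t['pixels'][145:195,255:305],(300,300),interpolation=cv2.INTER_CUBIC)
b[:300,:0]=0
c=np.zeros((480,790,3),'uint8');c[:,:480]=b;c[:300,490:]=a
cv2.imwrite('pics/l1.png',c[...,::-1]);print(get_obs()['contact_force'])
E
```

```text
[3.82996831 0.35624118 6.14892024]
```

View pics/l1.png

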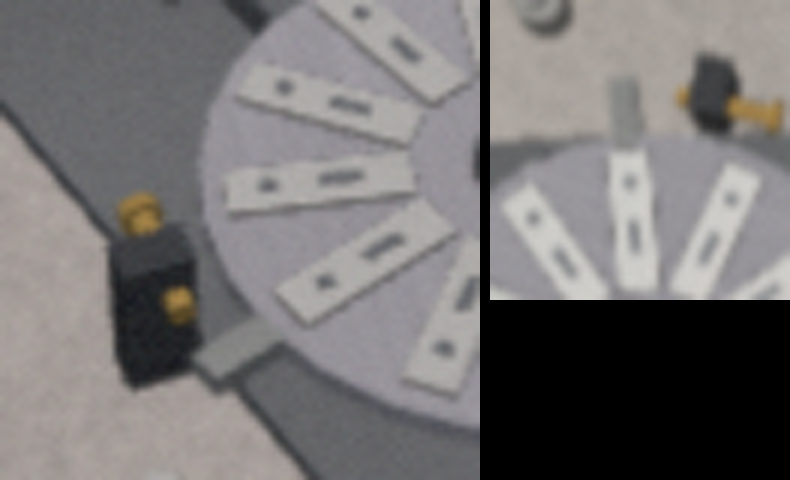

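Crop: lug right edge at (640,105) and screw tip at (680,97), so the gap is about 19 mm, or about 240° of wheel. Another 120°, then slow.

Request:
servo_tool:
  delta_pos:
    - [0.76,-0.47,0]
    - [0.61,-0.64,0]
    - [0.42,-0.78,0]
    - [0.21,-0.86,0]
    - [-0.02,-0.89,0]
    - [-0.25,-0.85,0]
    - [-0.47,-0.76,0]
    - [-0.64,-0.61,0]
  delta_rot:
    - [0,0,0]
    - [0,0,0]
    - [0,0,0]
    - [0,0,0]
    - [0,0,0]
    - [0,0,0]
    - [0,0,0]
    - [0,0,0]
  gripper: [1.0,1.0,1.0,1.0,1.0,1.0,1.0,1.0]

```text
time: 7.0
position: [0.5384, -0.186, 0.1087]
tool_rot: [-0.001, 0.981, 0.192, 0.001]
contact_force: [-0.9, 7.3, 8.2]
opening: 0.174
grasp_force: 31.1
```

```bash
cat > look.py <<'E'
from h import *
import sys
t=cam('top');f=cam('scene')
a=cv2.resize(t['pixels'][150:180,262:302],(400,300),interpolation=cv2.INTER_CUBIC)
b=cv2.resize(f['pixels'][255:300,290:350],(400,300),interpolation=cv2.INTER_CUBIC)
cv2.imwrite('pics/'+sys.argv[1],np.hstack([a,b])[...,::-1])
h=cv2.cvtColor(t['pixels'][150:175,262:310],cv2.COLOR_RGB2HSV)
y,x=np.where((h[...,1]>110)&(h[...,2]>80)); print('brass x',x.min()+262,'rows',y.min()+150,y.max()+150)
print(get_obs()['contact_force'],get_obs()['position'])
E
python3 look.py l2.png
```

```text
brass x 287 rows 160 165
[-4.9727984   2.51836021 10.44589786] [ 0.53679135 -0.18714994  0.10864589]
```

View pics/l2.png

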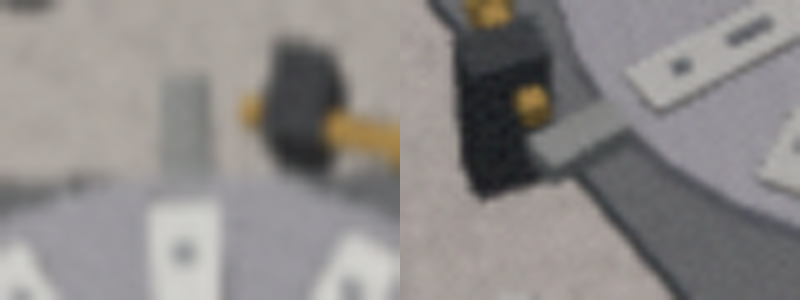

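Crop: lug edge x=212, brass tip x=240, so the gap is about 8 mm, or about 100° of wheel. Now in 5° rows.

```bash
python3 - <<'E'
import numpy as np
a=np.radians(-54-5*np.arange(41));p=np.round(3.4*np.c_[np.cos(a),np.sin(a)],2);d=np.diff(p,axis=0)
for i in range(0,40,8): print(-54-5*i,[[round(float(x),2),round(float(y),2),0] for x,y in d[i:i+8]])
E
```

```text
-54 [[-0.25, -0.16, 0], [-0.26, -0.15, 0], [-0.27, -0.11, 0], [-0.28, -0.1, 0], [-0.29, -0.07, 0], [-0.29, -0.04, 0], [-0.3, -0.02, 0], [-0.3, 0.01, 0]]
-94 [[-0.29, 0.03, 0], [-0.29, 0.06, 0], [-0.29, 0.09, 0], [-0.27, 0.1, 0], [-0.27, 0.14, 0], [-0.25, 0.15, 0], [-0.24, 0.18, 0], [-0.22, 0.19, 0]]
-134 [[-0.21, 0.22, 0], [-0.18, 0.23, 0], [-0.16, 0.25, 0], [-0.15, 0.26, 0], [-0.11, 0.27, 0], [-0.1, 0.28, 0], [-0.07, 0.29, 0], [-0.04, 0.29, 0]]
-174 [[-0.02, 0.3, 0], [0.01, 0.3, 0], [0.03, 0.29, 0], [0.06, 0.29, 0], [0.09, 0.29, 0], [0.1, 0.27, 0], [0.14, 0.27, 0], [0.15, 0.25, 0]]
-214 [[0.18, 0.24, 0], [0.19, 0.22, 0], [0.22, 0.21, 0], [0.23, 0.18, 0], [0.25, 0.16, 0], [0.26, 0.15, 0], [0.27, 0.11, 0], [0.28, 0.1, 0]]
```

Request:
servo_tool:
  delta_pos:
    - [-0.24,-0.17,0]
    - [-0.26,-0.14,0]
    - [-0.27,-0.12,0]
    - [-0.28,-0.09,0]
    - [-0.29,-0.07,0]
    - [-0.29,-0.04,0]
  delta_rot:
    - [0,0,0]
    - [0,0,0]
    - [0,0,0]
    - [0,0,0]
    - [0,0,0]
    - [0,0,0]
  gripper: [1.0,1.0,1.0,1.0,1.0,1.0]

```text
time: 7.6
position: [0.5226, -0.1927, 0.1088]
tool_rot: [-0.0, 0.981, 0.192, 0.002]
contact_force: [3.3, 3.1, 5.7]
opening: 0.174
grasp_force: 30.8
```

Request:
servo_tool:
  delta_pos:
    - [-0.3,-0.02,0]
    - [-0.3,0.01,0]
    - [-0.29,0.03,0]
    - [-0.29,0.06,0]
  delta_rot:
    - [0,0,0]
    - [0,0,0]
    - [0,0,0]
    - [0,0,0]
  gripper: [1.0,1.0,1.0,1.0]

```text
time: 7.93
position: [0.5109, -0.1924, 0.1088]
tool_rot: [0.0, 0.982, 0.191, 0.002]
contact_force: [4.4, 2.6, 4.4]
opening: 0.171
grasp_force: 30.8
```

Request:
servo_tool:
  delta_pos:
    - [-0.29,0.09,0]
    - [-0.27,0.1,0]
    - [-0.27,0.14,0]
  delta_rot:
    - [0,0,0]
    - [0,0,0]
    - [0,0,0]
  gripper: [1.0,1.0,1.0]

```text
time: 8.18
position: [0.5025, -0.1895, 0.1088]
tool_rot: [0.001, 0.982, 0.191, 0.002]
contact_force: [4.4, 1.5, 5.7]
opening: 0.173
grasp_force: 30.8
```

Request:
servo_tool:
  delta_pos:
    - [-0.25,0.15,0]
    - [-0.24,0.18,0]
  delta_rot:
    - [0,0,0]
    - [0,0,0]
  gripper: [1.0,1.0]

```text
time: 8.35
position: [0.4976, -0.1865, 0.1087]
tool_rot: [0.001, 0.982, 0.191, 0.002]
contact_force: [4.3, 0.3, 5.7]
opening: 0.177
grasp_force: 30.8
```

Request:
servo_tool:
  delta_pos:
    - [-0.22,0.19,0]
    - [-0.21,0.22,0]
  delta_rot:
    - [0,0,0]
    - [0,0,0]
  gripper: [1.0,1.0]

```text
time: 8.52
position: [0.4932, -0.1828, 0.1088]
tool_rot: [0.001, 0.982, 0.191, 0.002]
contact_force: [4.6, -0.3, 5.5]
opening: 0.179
grasp_force: 30.8
```

```bash
python3 look.py l3.png
```

```text
brass x 286 rows 160 165
[2.68467936 1.78738032 7.56678039] [ 0.49282409 -0.18233595  0.10874436]
```

View pics/l3.png

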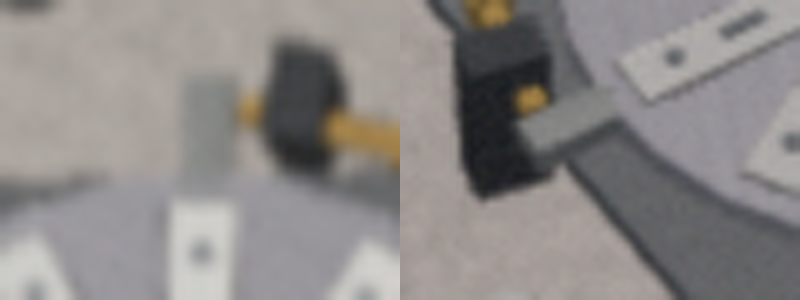

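Crop: lug edge x≈237, screw tip x≈238, nearly touching. Now 2.5–5° at a time.

Request:
servo_tool:
  delta_pos:
    - [-0.1,0.11,0]
    - [-0.09,0.12,0]
  delta_rot:
    - [0,0,0]
    - [0,0,0]
  gripper: [1.0,1.0]

```text
time: 8.78
position: [0.4913, -0.1806, 0.1087]
tool_rot: [0.001, 0.982, 0.191, 0.002]
contact_force: [4.5, -1.2, 6.3]
opening: 0.172
grasp_force: 30.8
```

Request:
servo_tool:
  delta_pos:
    - [-0.08,0.12,0]
    - [-0.08,0.13,0]
  delta_rot:
    - [0,0,0]
    - [0,0,0]
  gripper: [1.0,1.0]

```text
time: 8.95
position: [0.4896, -0.1783, 0.1088]
tool_rot: [0.001, 0.982, 0.191, 0.002]
contact_force: [3.8, -2.4, 6.1]
opening: 0.175
grasp_force: 30.8
```

Request:
servo_tool:
  delta_pos:
    - [-0.07,0.13,0]
    - [-0.07,0.13,0]
  delta_rot:
    - [0,0,0]
    - [0,0,0]
  gripper: [1.0,1.0]

```text
time: 9.12
position: [0.4881, -0.176, 0.1087]
tool_rot: [0.001, 0.982, 0.191, 0.002]
contact_force: [3.4, -1.9, 6.7]
opening: 0.176
grasp_force: 30.8
```

Request:
servo_tool:
  delta_pos:
    - [-0.06,0.13,0]
    - [-0.05,0.14,0]
  delta_rot:
    - [0,0,0]
    - [0,0,0]
  gripper: [1.0,1.0]

```text
time: 9.28
position: [0.4868, -0.1735, 0.1087]
tool_rot: [0.001, 0.982, 0.19, 0.001]
contact_force: [3.2, -3.0, 7.7]
opening: 0.176
grasp_force: 30.9
```

Request:
servo_tool:
  delta_pos:
    - [-0.05,0.14,0]
    - [-0.05,0.14,0]
  delta_rot:
    - [0,0,0]
    - [0,0,0]
  gripper: [1.0,1.0]

```text
time: 9.45
position: [0.4857, -0.1709, 0.1087]
tool_rot: [0.001, 0.982, 0.19, 0.001]
contact_force: [3.1, -3.7, 6.7]
opening: 0.171
grasp_force: 30.9
```

Request:
servo_tool:
  delta_pos:
    - [-0.04,0.14,0]
    - [-0.03,0.15,0]
  delta_rot:
    - [0,0,0]
    - [0,0,0]
  gripper: [1.0,1.0]

```text
time: 9.62
position: [0.4849, -0.1684, 0.1087]
tool_rot: [0.001, 0.982, 0.19, 0.001]
contact_force: [3.0, -3.7, 6.4]
opening: 0.174
grasp_force: 30.9
```

Request:
servo_tool:
  delta_pos:
    - [-0.02,0.15,0]
    - [-0.02,0.15,0]
  delta_rot:
    - [0,0,0]
    - [0,0,0]
  gripper: [1.0,1.0]

```text
time: 9.78
position: [0.4843, -0.166, 0.1087]
tool_rot: [0.002, 0.982, 0.19, 0.001]
contact_force: [1.1, -6.1, 6.5]
opening: 0.17
grasp_force: 30.9
```

Request:
servo_tool:
  delta_pos:
    - [-0.01,0.15,0]
    - [-0.01,0.15,0]
  delta_rot:
    - [0,0,0]
    - [0,0,0]
  gripper: [1.0,1.0]

```text
time: 9.95
position: [0.4839, -0.1637, 0.1087]
tool_rot: [0.002, 0.982, 0.19, 0.001]
contact_force: [1.6, -8.9, 6.5]
opening: 0.172
grasp_force: 30.9
```

Request:
servo_tool:
  delta_pos:
    - [0,0.04,0]
    - [0,0,0]
  delta_rot:
    - [0,0,0]
    - [0,0,0]
  gripper: [1.0,1.0]

```text
time: 10.12
position: [0.4839, -0.1634, 0.1087]
tool_rot: [0.002, 0.982, 0.19, 0.001]
contact_force: [1.4, -7.1, 6.4]
opening: 0.179
grasp_force: 30.9
```

Request:
servo_tool:
  delta_pos:
    - [0,0.08,0]
  delta_rot:
    - [0,0,0]
  gripper: [1.0]

```text
time: 10.2
position: [0.4839, -0.1629, 0.1087]
tool_rot: [0.002, 0.982, 0.189, 0.001]
contact_force: [0.4, -8.5, 6.4]
opening: 0.17
grasp_force: 30.9
```

```bash
python3 look.py l4.png
```

```text
brass x 287 rows 160 165
[ 1.05709208 -8.85111905  7.24944765] [ 0.4838078  -0.16284899  0.10872623]
```

View pics/l4.png

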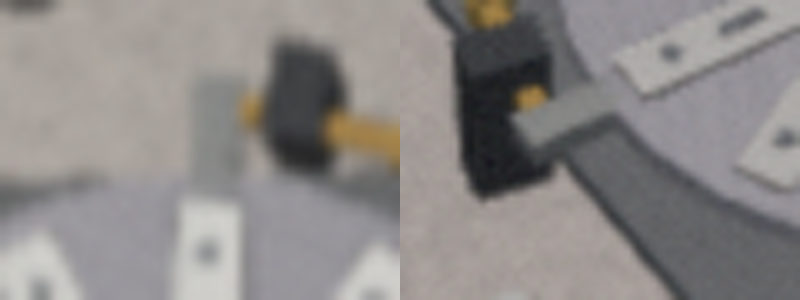

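Crop: lug edge on the brass tip, at about 5 N above the running push. Now release and lift.

Request:
servo_tool:
  delta_pos:
    - [0,0,0]
    - [0,0,0]
    - [0,0,0]
    - [0,0,0]
    - [0,0,1]
    - [0,0,2]
    - [0,0,3]
    - [0,0,3]
  delta_rot:
    - [0,0,0]
    - [0,0,0]
    - [0,0,0]
    - [0,0,0]
    - [0,0,0]
    - [0,0,0]
    - [0,0,0]
    - [0,0,0]
  gripper: [4.0,4.0,4.0,4.0,4.0,4.0,4.0,4.0]

```text
time: 10.97
position: [0.4824, -0.1592, 0.1983]
tool_rot: [-0.001, 0.982, 0.191, -0.001]
contact_force: [0.8, -0.2, -0.3]
opening: 0.471
grasp_force: 0.0
```

Request:
servo_tool:
  delta_pos:
    - [0.4,1.9,0]
    - [0.9,3.9,0]
    - [0.9,3.9,0]
    - [0.9,3.9,0]
    - [0.9,3.9,0]
    - [0.9,3.9,0]
    - [0.9,3.9,0]
    - [0.9,3.9,0]
  delta_rot:
    - [0,0,0]
    - [0,0,0]
    - [0,0,0]
    - [0,0,0]
    - [0,0,0]
    - [0,0,0]
    - [0,0,0]
    - [0,0,0]
  gripper: [4.0,4.0,4.0,4.0,4.0,4.0,4.0,4.0]

```text
time: 11.63
position: [0.5502, 0.1342, 0.1981]
tool_rot: [0.0, 0.982, 0.191, 0.0]
contact_force: [0.6, -0.4, 0.5]
opening: 0.466
grasp_force: 0.0
```

Request:
servo_tool:
  delta_pos:
    - [0.9,3.9,0]
    - [0.9,3.9,0]
    - [0.4,1.6,0]
    - [0,0,0]
    - [0,0,0]
  delta_rot:
    - [0,0,0]
    - [0,0,0]
    - [0,0,0]
    - [0,0,0]
    - [0,0,0]
  gripper: [4.0,4.0,4.0,4.0,4.0]

```text
time: 12.05
position: [0.5716, 0.2278, 0.1974]
tool_rot: [-0.0, 0.981, 0.192, -0.0]
contact_force: [0.8, -1.3, -0.5]
opening: 0.469
grasp_force: 0.0
```

```bash
python3 - <<'E'
from h import *
w=cam('wrist');o=get_obs();print(o['joint_pos'],o['position'],w['position'])
print(proj(w,[[.572,.2285,.093],[.5125,.219,.06],o['position']]))
save(w,'w.png')
g=w['pixels'].max(2)
n,l,s,ce=cv2.connectedComponentsWithStats((g<40).astype('uint8'))
for i in range(1,n):
  if s[i,4]>60: print(s[i],ce[i],onz(w,ce[i],.093).round(4))
t=cam('top');h=t['pixels']; print(o['contact_force'])
E
```

```text
[-0.04439105  0.4304443  -0.52897592  1.43126462  0.2183029   1.33897491
 -1.77026443] [0.57202876 0.22599941 0.19740247] [0.64695394 0.25864423 0.34022875]
[[326.02473935 200.92278438]
 [313.75587827 241.99019016]
 [329.78953505 258.60348658]]
[279 278  11  37 146] [283.98630137 292.76027397] [0.4616 0.2311 0.093 ]
[364 279   8  35  82] [368.56097561 294.70731707] [0.4929 0.148  0.093 ]
[  212   290   371   110 20133] [385.03273233 361.88282919] [0.4152 0.0903 0.093 ]
[  89  323  141   77 3936] [164.44461382 371.54751016] [0.2992 0.3268 0.093 ]
[591 378  31  22 335] [604.0119403  389.73432836] [ 0.4714 -0.1954  0.093 ]
[ 0.22228815 -0.66931937 -0.01923548]
```

View pics/w.png

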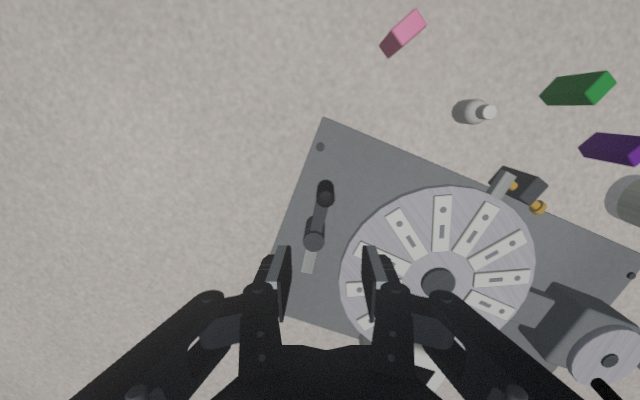

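```bash
python3 - <<'E'
from h import *
w=cam('wrist');s=cam('scene')
for n,uv,z in [('knob',(325,186),.093),('pivot?',(314,229),.075),('axis',(438,281),.052),('wheelnut',(610,360),.098)]: print(n,onz(w,uv,z).round(4))
print(w['camera_matrix'])
# two-view knob
g=s['pixels'].max(2)[290:325,390:408]; y,x=np.where(g<40); print('knob scene rows',y.min()+290,y.max()+290,'x',x.min()+390,x.max()+390)
print([onz(s,(401.5,y0),z).round(4) for y0,z in ((300,.093),(301,.093),(302,.093))])
print(proj(s,[[.572,.2285,.093],[.578,.2285,.093],[.572,.2285,.058]]))
E
```

```text
knob [0.5857 0.2317 0.093 ]
pivot? [0.5344 0.2234 0.075 ]
axis [0.5165 0.057  0.052 ]
wheelnut [ 0.5159 -0.1616  0.098 ]
[[279.77397629   0.         326.12947124]
 [  0.         279.77397629 202.58680377]
 [  0.           0.           1.        ]]
knob scene rows 299 317 x 395 405
[array([0.5711, 0.23  , 0.093 ]), array([0.5726, 0.2317, 0.093 ]), array([0.574 , 0.2334, 0.093 ])]
[[400.60098052 299.67487158]
 [398.09089565 301.1887682 ]
 [398.497902   310.7830748 ]]
```

The wrist view shows the knob's top near (326,200), its foot near (325,185), which matches the predicted (326,201). Descending on it.

Request:
servo_tool:
  delta_pos:
    - [0.1,0.2,-2.5]
    - [0,0,-2.5]
    - [0,0,-2.5]
    - [0,0,-2]
    - [0,0,-1.5]
    - [0,0,-1.5]
    - [0,0,-0.6]
    - [0,0,0]
  delta_rot:
    - [0,0,0]
    - [0,0,0]
    - [0,0,0]
    - [0,0,0]
    - [0,0,0]
    - [0,0,0]
    - [0,0,0]
    - [0,0,0]
  gripper: [4.0,4.0,4.0,4.0,4.0,4.0,4.0,4.0]

```text
time: 12.92
position: [0.5725, 0.2264, 0.0649]
tool_rot: [0.0, 0.982, 0.19, -0.001]
contact_force: [-0.5, 0.5, -1.2]
opening: 0.469
grasp_force: 0.0
```

Request:
servo_tool:
  delta_pos:
    - [0,0,0]
    - [0,0,0]
    - [0,0,0]
    - [0,0,0]
    - [0,0,0]
    - [0,0,0]
  delta_rot:
    - [0,0,0]
    - [0,0,0]
    - [0,0,0]
    - [0,0,0]
    - [0,0,0]
    - [0,0,0]
  gripper: [1.2,1.2,1.2,1.2,1.2,1.2]
  grip_force: 25

```text
time: 13.42
position: [0.5737, 0.2284, 0.0676]
tool_rot: [-0.0, 0.982, 0.191, 0.001]
contact_force: [-2.3, -2.1, 6.7]
opening: 0.199
grasp_force: 25.6
```

```bash
python3 - <<'E'
import numpy as np
for c in [(51.25,21.9)]:
  k=np.array([57.3,22.9]); r=6.0; a0=np.arctan2(k[1]-c[1],k[0]-c[0]); print(np.degrees(a0))
  a=a0+np.radians(5)*np.arange(18);p=r*np.c_[np.cos(a),np.sin(a)];d=np.diff(p.round(2),axis=0).round(2)
  for i in range(0,17,6): print(round(np.degrees(a[i]),1),np.c_[d,0*d[:,:1]][i:i+6].tolist())
E
```

```text
9.385518260043074
9.4 [[-0.11, 0.51, -0.0], [-0.15, 0.5, -0.0], [-0.2, 0.49, -0.0], [-0.23, 0.46, -0.0], [-0.28, 0.45, -0.0], [-0.31, 0.42, -0.0]]
39.4 [[-0.35, 0.39, -0.0], [-0.38, 0.35, -0.0], [-0.42, 0.33, -0.0], [-0.43, 0.28, -0.0], [-0.47, 0.25, -0.0], [-0.48, 0.21, -0.0]]
69.4 [[-0.5, 0.16, -0.0], [-0.5, 0.12, -0.0], [-0.52, 0.07, -0.0], [-0.53, 0.03, -0.0], [-0.52, -0.02, -0.0]]
```

Request:
servo_tool:
  delta_pos:
    - [-0.11,0.51,0]
    - [-0.15,0.5,0]
    - [-0.2,0.49,0]
    - [-0.23,0.46,0]
    - [-0.28,0.45,0]
    - [-0.31,0.42,0]
  delta_rot:
    - [0,0,5]
    - [0,0,5]
    - [0,0,5]
    - [0,0,5]
    - [0,0,5]
    - [0,0,5]
  gripper: [1.2,1.2,1.2,1.2,1.2,1.2]

```text
time: 13.92
position: [0.5618, 0.2569, 0.0676]
tool_rot: [0.0, 0.898, 0.44, 0.002]
contact_force: [1.7, -0.5, 3.0]
opening: 0.201
grasp_force: 25.3
```

Request:
servo_tool:
  delta_pos:
    - [-0.35,0.39,0]
    - [-0.38,0.35,0]
    - [-0.42,0.33,0]
    - [-0.43,0.28,0]
    - [-0.47,0.25,0]
    - [-0.48,0.21,0]
  delta_rot:
    - [0,0,5]
    - [0,0,5]
    - [0,0,5]
    - [0,0,5]
    - [0,0,5]
    - [0,0,5]
  gripper: [1.2,1.2,1.2,1.2,1.2,1.2]

```text
time: 14.42
position: [0.5368, 0.2761, 0.0677]
tool_rot: [0.0, 0.753, 0.658, 0.003]
contact_force: [4.3, 2.4, 0.7]
opening: 0.199
grasp_force: 25.1
```

Request:
servo_tool:
  delta_pos:
    - [-0.5,0.16,0]
    - [-0.5,0.12,0]
  delta_rot:
    - [0,0,5]
    - [0,0,5]
  gripper: [1.2,1.2]

```text
time: 14.58
position: [0.5266, 0.2792, 0.0677]
tool_rot: [0.0, 0.693, 0.721, 0.003]
contact_force: [4.2, 3.8, 0.3]
opening: 0.203
grasp_force: 25.1
```

Request:
servo_tool:
  delta_pos:
    - [-0.26,0.03,0]
    - [-0.26,0.03,0]
  delta_rot:
    - [0,0,2.5]
    - [0,0,2.5]
  gripper: [1.2,1.2]

```text
time: 14.75
position: [0.5213, 0.2801, 0.0677]
tool_rot: [0.0, 0.662, 0.75, 0.003]
contact_force: [4.5, 5.8, -0.5]
opening: 0.203
grasp_force: 25.0
```

Request:
servo_tool:
  delta_pos:
    - [-0.26,0.01,0]
    - [-0.26,0.0,0]
  delta_rot:
    - [0,0,1]
    - [0,0,1]
  gripper: [1.2,1.2]

```text
time: 14.92
position: [0.5176, 0.2805, 0.0679]
tool_rot: [0.001, 0.649, 0.761, 0.004]
contact_force: [19.9, 8.1, -8.3]
opening: 0.201
grasp_force: 24.9
```

End stop felt: 20 N at x=0.5176, against about 0.517 expected. Release and lift clear.

Request:
servo_tool:
  delta_pos:
    - [0.1,0,0]
    - [0,0,0]
    - [0,0,0]
    - [0,0,0]
    - [0,0,1]
    - [0,0,3]
    - [0,0,3]
    - [0,0,4]
  delta_rot:
    - [0,0,0]
    - [0,0,0]
    - [0,0,0]
    - [0,0,0]
    - [0,0,0]
    - [0,0,0]
    - [0,0,0]
    - [0,0,0]
  gripper: [1.2,4.0,4.0,4.0,4.0,4.0,4.0,4.0]

```text
time: 15.58
position: [0.5144, 0.2772, 0.1762]
tool_rot: [-0.001, 0.649, 0.76, -0.002]
contact_force: [0.2, -1.4, 0.2]
opening: 0.463
grasp_force: 0.0
```

Request:
servo_tool:
  delta_pos:
    - [0,0,2]
    - [0,0,0]
    - [0,0,0]
    - [0,0,0]
  delta_rot:
    - [0,0,0]
    - [0,0,0]
    - [0,0,0]
    - [0,0,0]
  gripper: [4.0,4.0,4.0,4.0]

```text
time: 15.92
position: [0.5154, 0.2776, 0.1959]
tool_rot: [0.0, 0.65, 0.76, -0.0]
contact_force: [0.4, 0.2, -1.1]
opening: 0.47
grasp_force: 0.0
```

```bash
python3 - <<'E'
from h import *
import pickle
F=pickle.load(open('F0.pkl','rb'))
s=cam('scene');t=cam('top');print(get_obs()['contact_force'],get_obs()['position'])
print('expected knob',proj(s,[[.516,.279,.09],[.516,.279,.062]]))
g=s['pixels'].max(2)
for r in range(270,330,2): 
    x=np.where(g[r,340:450]<40)[0]
    if len(x): print(r,x.min()+340,x.max()+340,len(x))
# lug/brass colours and bystanders unchanged
for n,b in (('cup',(185,225,410,450)),('gel',(125,158,338,365)),('drop',(138,152,256,270))):
    d=np.abs(t['pixels'][b[0]:b[1],b[2]:b[3]].astype(int)-F['top']['pixels'][b[0]:b[1],b[2]:b[3]]).mean();print(n,round(d,2))
E
```

```text
[ 0.11890099  0.35309317 -0.15890773] [0.5150623  0.27746137 0.19497098]
expected knob [[441.87482375 305.0883214 ]
 [439.20674347 313.93994439]]
270 440 448 9
272 442 447 6
274 444 447 4
296 413 414 2
298 413 416 4
300 412 417 6
302 412 420 6
304 412 444 16
306 411 445 14
308 411 445 18
310 412 445 16
312 435 444 10
314 435 443 9
316 433 442 10
318 434 442 9
320 435 441 7
cup 8.36
gel 8.84
drop 8.85
```

```bash
python3 -c "
from rig import *
print(close_job())"
```

```text
the job is handed in; nothing more can be done
None
```

The job is handed in at about 16 s: I wound the lug onto the stop screw (about 5 N above the running push), then swung the clamp to its end stop (about 20 N on the hand). The gripper is clear of everything and the bottles and cup were not touched; I did not re-view the lug after releasing the wheel.

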